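# Hang the drilling template on the rotary rack

## Task

Push the rotary template rack round until its one empty branch (the yellow one) points the same way as the red arrow painted on the rack's foot. Then take the aluminium drilling template out of its wooden stand, hang it by its hole on that branch and slide it right in against the black collar, and let go, leaving the branch in line with the arrow. Do not disturb the hacksaw, screwdriver, white tray or tub of screws.

Things in the scene. Friction and masses are not known exactly. Their poses are not given: they have to be found in the camera images.
- rack: Fixed grey round foot of the rack, 180 mm across, 15 mm thick, on the bench. Origin: on the vertical turning axis, at bench height, z up; the painted red arrow points along the foot's own -x, roughly towards the robot. The rack stands on the left or the right of the bench, the template stand on the other side.
- arrow (a point): Tip of the red arrow, on the rim of the foot, 90 mm from the turning axis, 15 mm above the bench.
- tree: Turning part of the rack: blue sleeve (30 mm) and, clamped above it, a head with four branches 90 degrees apart. Origin on the turning axis at bench height, z up; +x points along the EMPTY branch (yellow). Turns either way, over a full turn, with stiff friction (0.22 N m: 2 to 3 N at a branch end) and stays where left. Branch height is not reported: see sleeve.
- sleeve (a point): Top of the blue sleeve, on the axis, 85 mm up. Above it the mast carries the head, clamped firmly at a height NOT REPORTED: a branch's centre line 90 mm from the axis lies 140 to 176 mm above the bench (all four alike): look or feel for it. Branches: 10 mm thick, rising outward at 5 degrees, from a black collar (28 mm across, face 42 mm from the axis) to an end 110 mm from the axis.
- side (a point): Point on the sleeve's side below the empty branch, 15 mm from the axis, 70 mm up. The other three branches carry templates fixed by red caps and turning with the tree: plates upright across the branch, 42 to 48 mm from the axis, 30 mm to either side, 41 mm above and 90 mm below the branch; caps reach 59 mm from the axis. The hub reaches 12 mm above the collars' centre line.
- plate: Loose aluminium drilling template: flat plate 6 mm thick, 60 mm wide, 130 mm tall, 100 to 170 g, standing upright in the stand. Origin: middle of its bottom edge; z up along the plate, y across its width, x along its thickness. Either face may go first onto the branch. Three small dark dots are only marks.
- plate_hole (a point): Centre of the plate's hole, 22 mm in diameter, straight through along the plate's x, 85 mm above its bottom edge (45 mm below its top edge).
- block: Fixed wooden stand, 70 mm (x) by 100 mm (y) by 40 mm high, origin under its centre. Its slot runs along its y, 10 mm wide, 66 mm long, its floor 10 mm above the bench: the plate stands on that floor, 30 mm deep in the slot and 100 mm out of it.
- screwdriver: Bystander: screwdriver with an orange handle, 190 mm, lying on the bench. Leave alone.
- tray: Bystander: white divided tray 90 x 120 x 30 mm, origin under its centre. Leave alone.
- hacksaw: Bystander: red hacksaw, about 350 x 110 mm, lying flat, 25 mm high, origin in the middle of its frame. Leave alone.
- tub: Bystander: dark brown tub of screws, 120 mm across, 50 mm high, origin under its centre. Leave alone.
Not all that is in view belongs to the job. What is meant by the plate is not blue or turquoise, and is the smaller of those in its own colour.

How it is judged:
By the outcome, as a careful person would: the job done as asked, in the order asked, and still so for the second after the job is handed in, with the robot touching nothing.
It also fails if it takes over 72 s, if anything falls off the work surface, if the arm or the gripper's body presses on something with over 40 N, if the wrist force passes 120 N, or if a joint passes its speed limit or range.

## Robot

A 7-joint arm with a two-finger parallel gripper is mounted at the origin on the work surface. World frame = base frame: x ahead of the robot, y to its left, z up, the work surface at z = 0. Lengths are in m, angles in rad, forces in N, time in s.
With the tool pointing down it reaches from about 0.4 to 0.9 m from the base axis. Payload 5.6 kg.
Tool frame: the origin (TCP) lies at the centre of the arm's flange, where the gripper is bolted on; the fingertips stand 190 mm ahead of it and the grasp point (between the pads) lies 171 mm ahead of it; z points along the fingers, y is the line along which they close (so a half turn about z gives the same grasp; the last joint's range is limited). The gripper opens to 92 mm and grips with 3 to 60 N. Pads are 20 mm wide; open, the fingers measure 128 mm over their backs; the gripper's body (75 mm by 189 mm) begins 69 mm behind the grasp point.
Start: joints at [1.177, 0.468, -0.012, 1.603, 0.006, 1.071, -0.056], TCP at [0.223, -0.61, 0.405] pointing down, gripper open.
Joint ranges: [-2.53, 2.53], [-0.31, 2.02], [-1.57, 1.55], [0.28, 2.44], [-1.29, 4.43], [0.15, 1.84], [-2.92, 2.92]. Speed limits (rad/s): [2.57, 2.57, 3.14, 3.14, 3.14, 3.14, 3.14].

## Interface

Orientations are given as [roll, pitch, yaw] about the fixed x, y, z axes, in that order (R = Rz(yaw) Ry(pitch) Rx(roll)).
In Python, from cell import arm gives the robot as it stands.
- The arm moves only by the tool send_rows, never from a script. Its argument "targets" is text: rows parted by semicolons, each of 7 numbers parted by spaces: the shift along the tool's x, y, z in cm, then the turn, a rotation vector about the tool's x, y, z in rad, then the opening, from 0 (shut) to 1 (fully open). In form: tx ty tz ax ay az gripper; .... A call has 1 to 10 rows; each row is the pose to reach, as a shift and turn from the pose commanded when the call began, along the tool's axes at that moment; what a row does not reach only later rows make up. A row lasts 1/8 s, in which the tool goes at most 62.5 mm and 10.7 degrees, less where a joint would pass 70% of its speed; a pose out of reach is approached as far as the arm can. A call with a gripper value outside its range is refused whole. The fingers move at their own pace and stop on an object; "grip_force" is the grip in N (left out, the last holds). Time passes only in rows, so rows that repeat a pose let the fingers close. It gives the time, the measured TCP pose, the force, the opening and the grip force at its end, in the units of the state.
- arm.get_state(): the state, without advancing time (a new reading comes with each control period).
- arm.get_image(name): name is "side" or "top"; returns the picture (384x512x3 uint8, red, green, blue); there is no depth.
- arm.get_calibration(name): a dict with "intrinsics" (3x3 intrinsics, pixels), "T" (4x4, takes a point from camera to world coordinates). Camera axes: x right, y up, looking along -z (the intrinsics and any distortion apply to the point x, -y, -z); pixel columns grow to the right and rows downward; lengths in m; the calibration is good to about 2 mm. A picture is of the moment at which its call begins. get_calibration takes no time and is no camera call.
- arm.sign_off(): hands the job in; it is judged then, once.
The state is a dict: "time": time; "qpos": joint angles; "joint_velocities": joint speeds; "tau": joint torques, N m; "tool_pos": TCP position; "ee_rot": TCP orientation; "contact_force": force on the tool from outside, world axes, zero at the start; "ft_torque": the same for the moment, N m; "finger_gap": finger opening in m; "finger_force": force on a finger pad.
Only numpy, scipy, OpenCV 4.12 (cv2) and the standard library are available. Lean on these libraries where they do the work, as an engineer would, in place of code of your own. Each camera call takes 0.05 s, during which the arm holds its last target. There are 200 camera calls.

## Working session

There is one attempt and no reset: what is moved stays moved. The work goes in short steps, Python scripts to look and compute and a tool call to move; the robot and the scene stay as the last step left them, time stands still between calls to the robot, and variables do not carry over. Pictures are saved under pics/ and viewed, at most 10 in all, crops included, and the job is handed in when it is done.

Besides the shell and the picture viewer there is one more tool, called as name(argument=value, ...) on one line, values as JSON. send_rows: Moves the arm, as the interface text tells. Its arguments: {"type":"object","properties":{"targets":{"type":"string"},"grip_force":{"type":"number"}},"required":["targets"]}

```bash
mkdir -p pics; ls
python3 - <<'E'
from cell import arm
import cv2,numpy as np
np.set_printoptions(precision=4,suppress=True)
for n in("side","top"):
    cv2.imwrite(f"pics/{n}0.png",cv2.resize(arm.get_image(n)[:,:,::-1],(800,600),interpolation=cv2.INTER_CUBIC))
    c=arm.get_calibration(n);print(n,c)
s=arm.get_state();print(s)
E
```

```text
pics
side {'intrinsics': array([[470.8331,   0.    , 253.1779],
       [  0.    , 470.8331, 191.5443],
       [  0.    ,   0.    ,   1.    ]]), 'T': array([[-0.9806,  0.1329, -0.1443,  0.3929],
       [-0.1961, -0.6354,  0.7468,  0.9843],
       [ 0.0076,  0.7606,  0.6492,  0.9144],
       [ 0.    ,  0.    ,  0.    ,  1.    ]])}
top {'intrinsics': array([[456.0557,   0.    , 257.2229],
       [  0.    , 456.0557, 192.089 ],
       [  0.    ,   0.    ,   1.    ]]), 'T': array([[-0.0193,  0.9806, -0.1951,  0.3234],
       [-0.9996, -0.0227, -0.0155, -0.0018],
       [-0.0196,  0.1948,  0.9807,  1.3544],
       [ 0.    ,  0.    ,  0.    ,  1.    ]])}
{'time': 0.1, 'qpos': array([ 1.177 ,  0.4683, -0.0116,  1.6035,  0.006 ,  1.0714, -0.0563]), 'joint_velocities': array([ 0.0003,  0.0001, -0.0013, -0.0021,  0.002 ,  0.0002,  0.0009]), 'tau': array([  0.0013, -52.1648,  -0.0121, -24.4368,  -0.0567,   0.014 ,
         0.0001]), 'tool_pos': array([ 0.2232, -0.6102,  0.4038]), 'ee_rot': array([-3.14  ,  0.0001,  0.3507]), 'contact_force': array([ 0.9234, -0.4237,  0.3834]), 'ft_torque': array([-0.0003,  0.0001,  0.0166]), 'finger_force': 0.0, 'finger_gap': 0.09163700442113289}
```

View pics/side0.png

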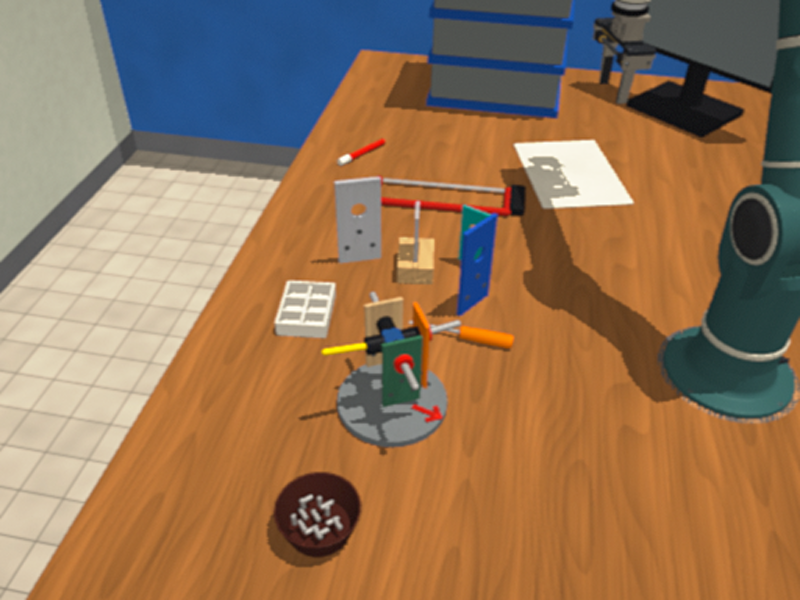

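View pics/top0.png

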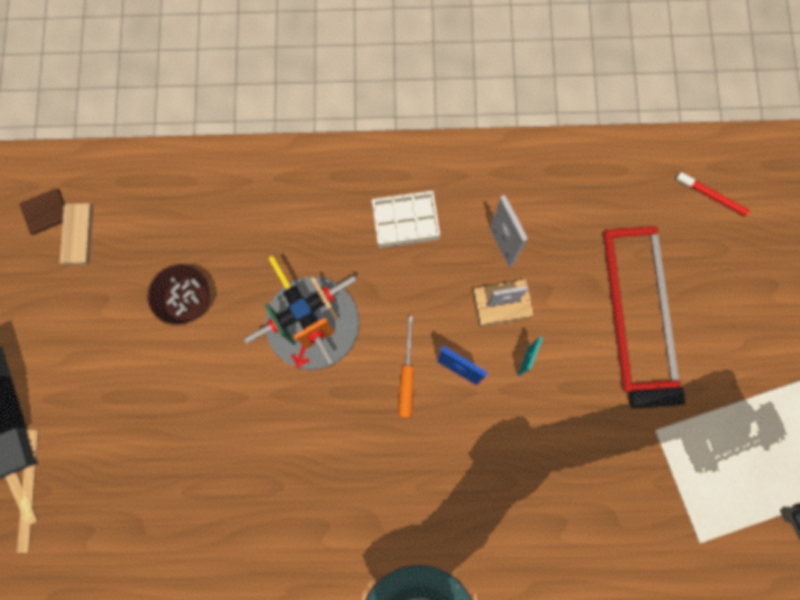

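The side view shows the rack at (390,390), with the yellow branch pointing away from the robot at (345,350) and the red arrow tip at (440,415). Plate candidates in the top view:
- large grey plate, free-standing, (508,230)
- small grey plate in the wooden stand, (508,297)
- blue plate, (462,365)
- turquoise plate, (530,355)

I choose the small grey one in the stand and check it with a crop.

```bash
cat > h.py <<'E'
from cell import arm
import cv2,numpy as np
np.set_printoptions(precision=4,suppress=True)
def cal(n):
    c=arm.get_calibration(n);return c["intrinsics"],c["T"]
def ray(n,u,v):
    K,T=cal(n);d=np.linalg.inv(K)@[u,v,1];d=T[:3,:3]@(d*[1,-1,-1]);return T[:3,3],d/np.linalg.norm(d)
def atz(n,u,v,z):
    o,d=ray(n,u,v);return o+d*(z-o[2])/d[2]
def proj(n,p):
    K,T=cal(n);q=T[:3,:3].T@(np.asarray(p,float)-T[:3,3]);q=K@(q*[1,-1,-1]);return q[:2]/q[2]
def tri(a,b):
    (o,d),(p,e)=ray("side",*a),ray("top",*b)
    s=np.linalg.lstsq(np.c_[d,-e],p-o,rcond=None)[0];x,y=o+d*s[0],p+e*s[1]
    return (x+y)/2,np.linalg.norm(x-y)
def crop(n,x,y,w,h,k,name,im=None):
    im=arm.get_image(n) if im is None else im
    return cv2.resize(im[y:y+h,x:x+w,::-1],None,fx=k,fy=k,interpolation=cv2.INTER_CUBIC)
E
python3 - <<'E'
from h import *
a=crop("side",195,175,130,120,5,0)   # 650x600
t=arm.get_image("top")
b=crop("top",155,150,90,95,5,0,t); c=crop("top",295,115,70,95,5,0,t)
cv2.imwrite("pics/a.png",a[:600,:650]);cv2.imwrite("pics/b.png",np.hstack([b,c]))
cv2.imwrite("pics/c.png",crop("side",205,105,120,80,5,0))
E
```

```text
(no output)
```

View pics/a.png

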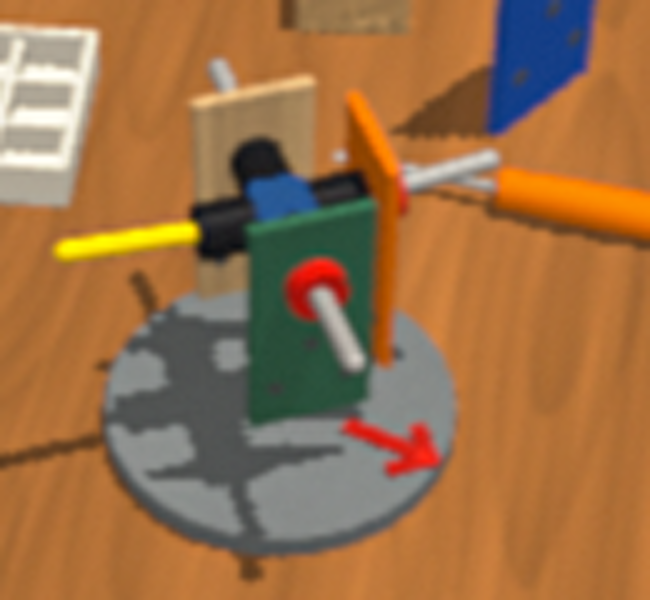

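View pics/b.png

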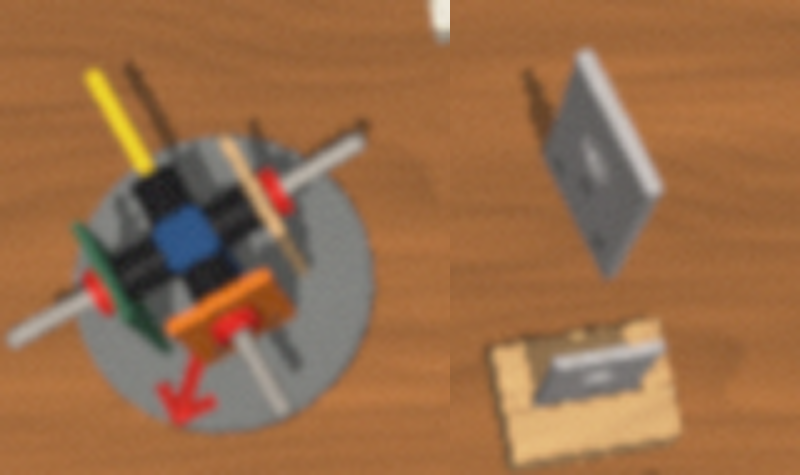

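View pics/c.png

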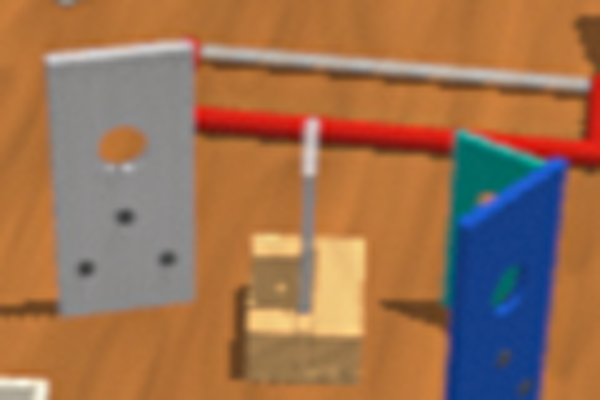

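The crops confirm the choice: the small grey plate is upright in the wooden stand, its top edge in the top crop running from (555,357) to (663,347). Other points in the top crop:
- arrow tip (178,427)
- yellow tip (93,73)
- foot centre about (224,282)

Run:
```python
from h import *
S=lambda X,Y:(195+(X+.5)/5-.5,175+(Y+.5)/5-.5)
B=lambda X,Y:(155+(X+.5)/5-.5,150+(Y+.5)/5-.5)
C=lambda X,Y:(295+(X-450+.5)/5-.5,115+(Y+.5)/5-.5)
tips=[((62,250),(93,73)),((490,158),(282,413)),((358,362),(13,342)),((222,70),(362,142))]
P=[]
for a,b in tips:
    p,e=tri(S(*a),B(*b));P.append(p);print("tip",p,e)
P=np.array(P);print("mean",P.mean(0)); c=P.mean(0)
print("r",np.linalg.norm((P-c)[:,:2],axis=1),np.degrees(np.arctan2(*(P-c)[:,1::-1].T)))
print("foot c",atz("top",*B(224,282),.015),[atz("top",*B(*q),.015) for q in((75,282),(373,282),(224,133),(224,432))])
t=atz("top",*B(178,427),.015);t2=atz("side",*S(440,465),.015);print("arrow",t,t2)
print("plate top",atz("top",*C(555,357),.14),atz("top",*C(663,347),.14))
q=lambda X,Y:(205+(X+.5)/5-.5,105+(Y+.5)/5-.5)
print("plate top edge side",atz("side",*q(312,120),.14), atz("side",*q(310,175),.14))
for n,z,pts in(("block top",.04,((492,345),(660,320),(680,433),(512,465))),):
    Q=np.array([atz("top",*C(*p),z) for p in pts]);print(n,Q,Q.mean(0))
```

```text
tip [0.6443 0.2448 0.1531] 0.0021790142278929905
tip [0.458  0.1416 0.1523] 0.001494693957052329
tip [0.498  0.2854 0.1525] 0.0006347273240771294
tip [0.6025 0.0985 0.1482] 0.003747741810954586
mean [0.5507 0.1926 0.1515]
r [0.1072 0.1058 0.1068 0.1074] [  29.1737 -151.1702  119.5742  -61.1695]
foot c [0.5517 0.1927 0.015 ] [array([0.5537, 0.282 , 0.015 ]), array([0.5496, 0.1037, 0.015 ]), array([0.643 , 0.1932, 0.015 ]), array([0.4621, 0.1922, 0.015 ])]
arrow [0.4656 0.2194 0.015 ] [0.4647 0.2191 0.015 ]
plate top [ 0.5783 -0.1415  0.14  ] [ 0.5824 -0.2002  0.14  ]
plate top edge side [ 0.5815 -0.2008  0.14  ] [ 0.5725 -0.143   0.14  ]
block top [[ 0.6073 -0.1163  0.04  ]
 [ 0.6201 -0.2157  0.04  ]
 [ 0.5523 -0.2237  0.04  ]
 [ 0.5356 -0.1252  0.04  ]] [ 0.5788 -0.1702  0.04  ]
```

```bash
cat >> h.py <<'E'
from scipy.spatial.transform import Rotation as Ro
AX=np.array([.5515,.1926]); ARR=162.9
def pol(r,deg): return AX+r*np.array([np.cos(np.radians(deg)),np.sin(np.radians(deg))])
def rows(wps,g,step=6.0,turn=10.):
    """offsets for world waypoints (x,y,z tcp m, yaw deg), tool down, from the measured pose; chunks of 10"""
    s=arm.get_state();p0=s["tool_pos"];y0=np.degrees(s["ee_rot"][2]);R=Ro.from_euler("xyz",[180,0,y0],degrees=True)
    print("t",s["time"],"pose",p0,y0,"gap",s["finger_gap"],"F",s["contact_force"])
    p,y=p0,y0
    for w in wps:
        q=np.array(w[:3]);d=(w[3]-y+180)%360-180
        n=max(1,int(np.ceil(max(np.linalg.norm(q-p)*100/step,abs(d)/turn))))
        for k in range(1,n+1):
            t=R.inv().apply(p+(q-p)*k/n-p0)*100;a=-np.radians((y+d*k/n-y0+180)%360-180)
            print("%.2f %.2f %.2f 0 0 %.3f %g;"%(*t,a,g),end=" ")
        print("|");p,y=q,y+d
E
python3 - <<'E'
from h import *
a=pol(.095,29.2)
rows([(*(.223,-.61),.48,20.1),(*a,.48,29.2)],.3)
C=lambda X,Y:(295+(X-450+.5)/5-.5,115+(Y+.5)/5-.5)
print(atz("top",*C(610,275),0),[atz("top",*C(660,190),z) for z in(.14,.18)])
E
```

```text
t 0.25 pose [ 0.2233 -0.6103  0.4043] 20.09408632675601 gap 0.09201533671204293 F [-0.9033  0.6959  0.1477]
-0.01 -0.02 -3.79 0 0 -0.000 0.3; -0.02 -0.04 -7.57 0 0 -0.000 0.3; |
4.22 -4.14 -7.57 0 0 -0.010 0.3; 8.46 -8.24 -7.57 0 0 -0.020 0.3; 12.70 -12.34 -7.57 0 0 -0.030 0.3; 16.93 -16.44 -7.57 0 0 -0.040 0.3; 21.17 -20.54 -7.57 0 0 -0.050 0.3; 25.41 -24.64 -7.57 0 0 -0.060 0.3; 29.65 -28.74 -7.57 0 0 -0.070 0.3; 33.89 -32.84 -7.57 0 0 -0.080 0.3; 38.12 -36.94 -7.57 0 0 -0.089 0.3; 42.36 -41.04 -7.57 0 0 -0.099 0.3; 46.60 -45.14 -7.57 0 0 -0.109 0.3; 50.84 -49.24 -7.57 0 0 -0.119 0.3; 55.07 -53.34 -7.57 0 0 -0.129 0.3; 59.31 -57.43 -7.57 0 0 -0.139 0.3; 63.55 -61.53 -7.57 0 0 -0.149 0.3; 67.79 -65.63 -7.57 0 0 -0.159 0.3; |
[ 0.6579 -0.1933  0.    ] [array([ 0.6708, -0.2033,  0.14  ]), array([ 0.6594, -0.1967,  0.18  ])]
```

send_rows(targets="0 0 -3.8 0 0 0 0.3; 0 0 -7.6 0 0 0 0.3; 4.2 -4.1 -7.6 0 0 -0.01 0.3; 8.4 -8.2 -7.6 0 0 -0.02 0.3; 12.7 -12.3 -7.6 0 0 -0.03 0.3; 16.9 -16.4 -7.6 0 0 -0.04 0.3; 21.2 -20.5 -7.6 0 0 -0.05 0.3; 25.4 -24.6 -7.6 0 0 -0.06 0.3; 29.6 -28.7 -7.6 0 0 -0.07 0.3; 33.9 -32.8 -7.6 0 0 -0.08 0.3")

```text
time: 1.5
tool_pos: [0.4294, -0.1841, 0.481]
ee_rot: [3.141, -0.0, 0.431]
contact_force: [0.5, 0.1, -0.4]
finger_gap: 0.0279
finger_force: 0.0
```

send_rows(targets="4.2 -4.1 0 0 0 -0.01 0.3; 8.4 -8.2 0 0 0 -0.02 0.3; 12.7 -12.3 0 0 0 -0.03 0.3; 16.9 -16.4 0 0 0 -0.04 0.3; 21.2 -20.5 0 0 0 -0.05 0.3; 25.4 -24.6 0 0 0 -0.06 0.3; 29.6 -28.7 0 0 0 -0.07 0.3; 33.4 -32.4 0 0 0 -0.079 0.3; 33.4 -32.4 0 0 0 -0.079 0.3; 33.4 -32.4 0 0 0 -0.079 0.3")

```text
time: 2.75
tool_pos: [0.5972, 0.2474, 0.4801]
ee_rot: [3.141, 0.001, 0.509]
contact_force: [1.4, -0.4, -0.2]
finger_gap: 0.0275
finger_force: 0.0
```

Run:
```python
from h import *
a=pol(.095,29.2)
rows([(*a,.48,29.2),(*a,.32,29.2)],.3,5)
```

```text
t 2.75 pose [0.5972 0.2474 0.4801] 29.187739720545906 gap 0.02753590752533424 F [ 1.3733 -0.4025 -0.1587]
2.84 2.55 0.01 0 0 -0.000 0.3; |
2.84 2.55 4.01 0 0 -0.000 0.3; 2.84 2.55 8.01 0 0 -0.000 0.3; 2.84 2.55 12.01 0 0 -0.000 0.3; 2.84 2.55 16.01 0 0 -0.000 0.3; |
```

send_rows(targets="2.8 2.6 0 0 0 0 0.3; 2.8 2.6 0 0 0 0 0.3; 2.8 2.6 4 0 0 0 0.3; 2.8 2.6 8 0 0 0 0.3; 2.8 2.6 11 0 0 0 0.3; 2.8 2.6 13 0 0 0 0.3; 2.8 2.6 15 0 0 0 0.3; 2.8 2.6 16 0 0 0 0.3; 2.8 2.6 16 0 0 0 0.3")

```text
time: 3.88
tool_pos: [0.6343, 0.2389, 0.3203]
ee_rot: [-3.141, 0.001, 0.51]
contact_force: [-0.0, -0.1, -0.5]
finger_gap: 0.0276
finger_force: 0.0
```

Run:
```python
from h import *
b=np.hstack([crop("side",170,130,140,120,3,0),crop("top",135,120,110,120,3,0)])
cv2.imwrite("pics/d.png",b)
# arc
rows([(*pol(.095,f),.32,f) for f in np.arange(29.2+8.92,163.2,8.92)],.3)
```

```text
t 3.975 pose [0.6346 0.2392 0.3214] 29.2076340873964 gap 0.027468829642562465 F [-0.4333 -0.3978  0.0184]
-0.14 -1.46 0.14 0 0 -0.156 0.3; |
-0.48 -2.90 0.14 0 0 -0.311 0.3; |
-1.04 -4.27 0.14 0 0 -0.467 0.3; |
-1.81 -5.53 0.14 0 0 -0.623 0.3; |
-2.76 -6.66 0.14 0 0 -0.778 0.3; |
-3.88 -7.63 0.14 0 0 -0.934 0.3; |
-5.13 -8.41 0.14 0 0 -1.090 0.3; |
-6.49 -8.99 0.14 0 0 -1.245 0.3; |
-7.92 -9.35 0.14 0 0 -1.401 0.3; |
-9.39 -9.49 0.14 0 0 -1.557 0.3; |
-10.86 -9.39 0.14 0 0 -1.712 0.3; |
-12.31 -9.07 0.14 0 0 -1.868 0.3; |
-13.68 -8.53 0.14 0 0 -2.024 0.3; |
-14.96 -7.78 0.14 0 0 -2.179 0.3; |
-16.10 -6.85 0.14 0 0 -2.335 0.3; |
```

View pics/d.png

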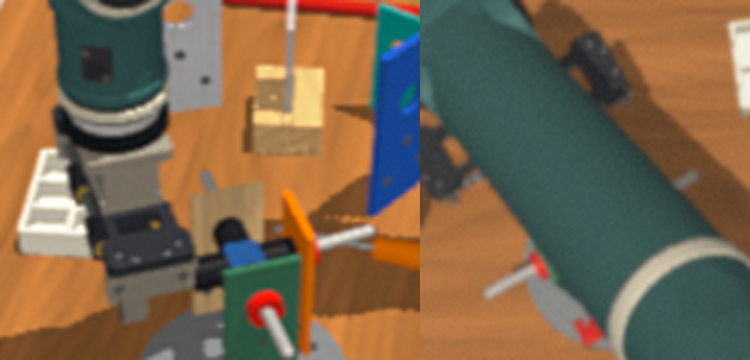

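The side crop shows the fingers straddling the yellow branch at about (140,300), with nothing touching the tray. Next I sweep the arc.

send_rows(targets="-0.1 -1.5 0.1 0 0 -0.156 0.3; -0.5 -2.9 0.1 0 0 -0.311 0.3; -1.0 -4.3 0.1 0 0 -0.467 0.3; -1.8 -5.5 0.1 0 0 -0.623 0.3; -2.8 -6.7 0.1 0 0 -0.778 0.3; -3.9 -7.6 0.1 0 0 -0.934 0.3; -5.1 -8.4 0.1 0 0 -1.09 0.3; -6.5 -9.0 0.1 0 0 -1.245 0.3")

```text
time: 4.97
tool_pos: [0.5344, 0.2859, 0.321]
ee_rot: [3.137, -0.0, 1.759]
contact_force: [2.0, -0.8, -0.7]
finger_gap: 0.0274
finger_force: 1.3
```

Run:
```python
from h import *
y=np.degrees(arm.get_state()["ee_rot"][2]);print(arm.get_state()["qpos"])
rows([(*pol(.095,f),.32,f) for f in np.linspace(y,162.9,9)[1:]],.3)
```

```text
[ 0.0445  0.6523 -0.8229  1.7449  0.5623  0.9922 -0.8054]
t 4.975 pose [0.5344 0.2859 0.321 ] 100.79523522861275 gap 0.027352925943796697 F [ 2.025  -0.8362 -0.6502]
-0.07 -1.35 0.10 0 0 -0.135 0.3; |
-0.33 -2.61 0.10 0 0 -0.271 0.3; |
-0.76 -3.82 0.10 0 0 -0.406 0.3; |
-1.34 -4.96 0.10 0 0 -0.542 0.3; |
-2.08 -6.02 0.10 0 0 -0.677 0.3; |
-2.95 -6.96 0.10 0 0 -0.813 0.3; |
-3.95 -7.78 0.10 0 0 -0.948 0.3; |
-5.04 -8.46 0.10 0 0 -1.084 0.3; |
```

send_rows(targets="-0.1 -1.3 0.1 0 0 -0.135 0.3; -0.3 -2.6 0.1 0 0 -0.271 0.3; -0.8 -3.8 0.1 0 0 -0.406 0.3; -1.3 -5.0 0.1 0 0 -0.542 0.3; -2.1 -6.0 0.1 0 0 -0.677 0.3; -3.0 -7.0 0.1 0 0 -0.813 0.3; -3.9 -7.8 0.1 0 0 -0.948 0.3; -5.0 -8.5 0.1 0 0 -1.084 0.3; -5.0 -8.5 0.1 0 0 -1.084 0.3; -5.0 -8.5 0.1 0 0 -1.084 0.3")

```text
time: 6.22
tool_pos: [0.4596, 0.2212, 0.319]
ee_rot: [3.142, 0.001, 2.836]
contact_force: [0.2, -0.1, -0.5]
finger_gap: 0.0273
finger_force: 0.0
```

Run:
```python
from h import *
rows([(*pol(.095,ARR),.32,ARR)],.05)
```

```text
t 6.225 pose [0.4596 0.2212 0.319 ] 162.4924149523902 gap 0.02734902716013728 F [ 0.1508 -0.0743 -0.4807]
-0.12 -0.03 -0.10 0 0 -0.007 0.05; |
```

send_rows(targets="-0.1 0 0 0 0 -0.007 0.15; -0.1 0 0 0 0 -0.007 0.05; -0.1 0 0 0 0 -0.007 0.05; -0.1 0 0 0 0 -0.007 0.05; -0.1 0 0 0 0 -0.007 0.3; -0.1 0 0 0 0 -0.007 0.3; -0.1 0 -3 0 0 -0.007 0.3; -0.1 0 -7 0 0 -0.007 0.3; -0.1 0 -12 0 0 -0.007 0.3; -0.1 0 -16 0 0 -0.007 0.3", grip_force=10)

```text
time: 7.48
tool_pos: [0.4604, 0.2203, 0.4803]
ee_rot: [-3.141, 0.001, 2.845]
contact_force: [0.6, 0.1, -0.5]
finger_gap: 0.0277
finger_force: 0.0
```

Run:
```python
from h import *
rows([(.50,.0,.48,130),(.58,-.171,.48,98)],.55)
```

```text
t 7.475 pose [0.4604 0.2203 0.4803] 163.00258748069092 gap 0.02770536453190392 F [ 0.5621  0.0542 -0.4928]
-2.56 -4.98 0.01 0 0 0.144 0.55; -5.11 -9.96 0.01 0 0 0.288 0.55; -7.67 -14.93 0.02 0 0 0.432 0.55; -10.22 -19.91 0.03 0 0 0.576 0.55; |
-13.39 -23.41 0.03 0 0 0.716 0.55; -16.55 -26.92 0.03 0 0 0.855 0.55; -19.71 -30.42 0.03 0 0 0.995 0.55; -22.87 -33.93 0.03 0 0 1.135 0.55; |
```

send_rows(targets="-2.6 -5 0 0 0 0.144 0.5; -5.1 -10 0 0 0 0.288 0.5; -7.7 -14.9 0 0 0 0.432 0.5; -10.2 -19.9 0 0 0 0.576 0.5; -13.4 -23.4 0 0 0 0.716 0.5; -16.5 -26.9 0 0 0 0.855 0.5; -19.7 -30.4 0 0 0 0.995 0.5; -22.9 -33.9 0 0 0 1.135 0.5; -22.9 -33.9 0 0 0 1.135 0.5; -22.9 -33.9 0 0 0 1.135 0.5")

```text
time: 8.72
tool_pos: [0.5802, -0.1699, 0.4783]
ee_rot: [-3.141, -0.001, 1.712]
contact_force: [-0.3, -0.5, 0.8]
finger_gap: 0.0459
finger_force: 0.0
```

Run:
```python
from h import *
a=crop("side",195,165,100,120,5,0); b=crop("top",150,150,60,120,5,0)
cv2.imwrite("pics/e.png",np.hstack([a,b]))
rows([(.580,-.171,.48,98),(.580,-.171,.302,98)],.5)
```

```text
t 8.825 pose [ 0.5801 -0.169   0.4788] 98.15910342944778 gap 0.04593125221008217 F [-0.3841 -0.5716  0.476 ]
-0.20 -0.04 -0.12 0 0 0.003 0.5; |
-0.20 -0.04 5.81 0 0 0.003 0.5; -0.20 -0.04 11.75 0 0 0.003 0.5; -0.20 -0.04 17.68 0 0 0.003 0.5; |
```

View pics/e.png

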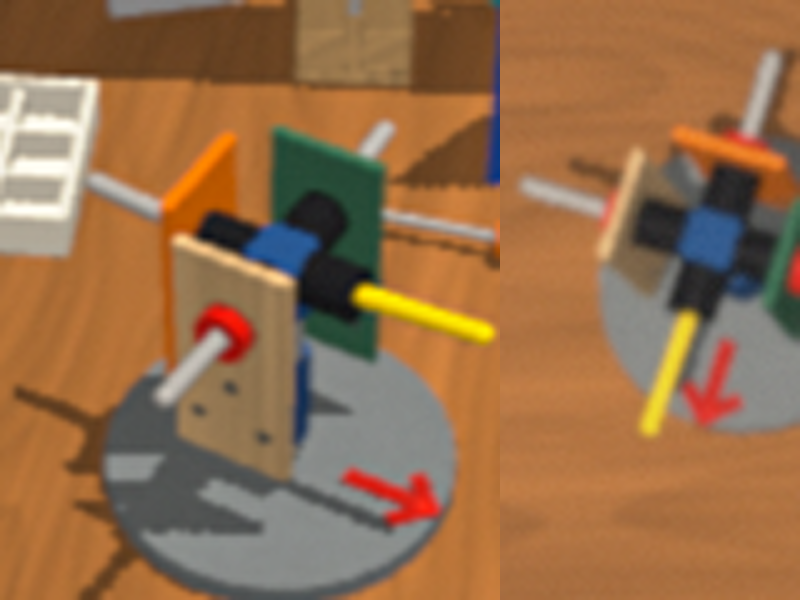

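Yellow tip: side (487,333), top (650,432). Arrow tip: side (440,511), top (705,427). I check alignment and branch height.

Run:
```python
from h import *
S=lambda X,Y:(195+(X+.5)/5-.5,165+(Y+.5)/5-.5)
B=lambda X,Y:(150+(X-500+.5)/5-.5,150+(Y+.5)/5-.5)
y,e=tri(S(487,333),B(650,430));o,e2=tri(S(95,182),B(774,57));w,e3=tri(S(165,398),B(527,185))
print(y,e,o,e2,w,e3)
print(np.degrees(np.arctan2(*(y-o)[1::-1])),np.degrees(np.arctan2(*(y[:2]-AX)[::-1])),(y+o)/2)
for a in(atz("top",*B(705,427),.015),atz("side",*S(440,511),.015)):print(a,np.degrees(np.arctan2(*(a[:2]-AX)[::-1])))
tail=atz("top",*B(728,345),.015);t=atz("top",*B(705,427),.015);print(np.degrees(np.arctan2(*(t-tail)[1::-1])))
ts=atz("side",*S(345,473),.015);t=atz("side",*S(440,511),.015);print(np.degrees(np.arctan2(*(t-ts)[1::-1])))
# predicted tip for branch at 162.9
p=[*pol(.11,162.9),.152];print(proj("side",p),S(487,333),proj("top",p),B(650,430))
```

```text
[0.4495 0.225  0.1518] 0.0012227181614578371 [0.6516 0.1599 0.1506] 0.0026443871404545375 [0.5835 0.2936 0.1516] 0.0016802381349670234
162.1536723199514 162.4070397459924 [0.5506 0.1924 0.1512]
[0.4656 0.2182 0.015 ] 163.39745567620216
[0.4651 0.2166 0.015 ] 164.5007638747114
164.71328319328626
163.59382518539815
[293.0987 231.2584] (292.0, 231.2) [179.5654 236.9942] (179.6, 235.6)
```

send_rows(targets="-0.2 -0.1 0 0 0 0 0.5; -0.2 -0.1 6 0 0 0 0.5; -0.2 -0.1 11 0 0 0 0.5; -0.2 -0.1 14.5 0 0 0 0.5; -0.2 -0.1 16.5 0 0 0 0.5; -0.2 -0.1 17.3 0 0 0 0.5; -0.2 -0.1 17.3 0 0 0 0.5")

```text
time: 9.7
tool_pos: [0.58, -0.1723, 0.3063]
ee_rot: [3.141, 0.0, 1.711]
contact_force: [0.3, -0.4, -0.2]
finger_gap: 0.0462
finger_force: 0.0
```

send_rows(targets="0 0 0 0 0 0 0.3; 0 0 0 0 0 0 0.15; 0 0 0 0 0 0 0; 0 0 0 0 0 0 0; 0 0 0 0 0 0 0; 0 0 0 0 0 0 0", grip_force=35)

```text
time: 10.45
tool_pos: [0.5797, -0.1724, 0.3058]
ee_rot: [-3.141, 0.0, 1.711]
contact_force: [-1.2, -0.6, 2.6]
finger_gap: 0.0055
finger_force: 35.0
```

send_rows(targets="0 0 -1 0 0 0 0; 0 0 -3 0 0 0 0; 0 0 -6 0 0 0 0; 0 0 -11 0 0 0 0; 0 0 -16 0 0 0 0; 0 0 -20 0 0 0 0; 0 0 -20 0 0 0 0")

```text
time: 11.32
tool_pos: [0.5802, -0.1714, 0.5104]
ee_rot: [3.135, 0.003, 1.711]
contact_force: [-0.9, 0.3, -2.1]
finger_gap: 0.0063
finger_force: 35.0
```

Run:
```python
from h import *
rows([(*pol(.16,163.2),.506,73.2)],0,5.5)
rows([(*pol(.16,163.2),.506,73.2),(*pol(.16,163.2),.364,73.2)],0,30,60)
```

```text
t 11.325 pose [ 0.5802 -0.1714  0.5104] 98.03943099276107 gap 0.006255633798000252 F [-0.9161  0.2742 -2.0543]
4.80 -1.36 0.05 0 0 0.048 0; 9.59 -2.73 0.10 0 0 0.096 0; 14.39 -4.09 0.15 0 0 0.145 0; 19.18 -5.45 0.19 0 0 0.193 0; 23.98 -6.82 0.24 0 0 0.241 0; 28.77 -8.18 0.29 0 0 0.289 0; 33.57 -9.54 0.34 0 0 0.337 0; 38.36 -10.91 0.39 0 0 0.385 0; 43.16 -12.27 0.44 0 0 0.434 0; |
t 11.325 pose [ 0.5802 -0.1714  0.5104] 98.03943099276107 gap 0.006255633798000252 F [-0.9161  0.2742 -2.0543]
21.58 -6.13 0.22 0 0 0.217 0; 43.16 -12.27 0.44 0 0 0.434 0; |
43.16 -12.27 14.64 0 0 0.434 0; |
```

send_rows(targets="4.8 -1.4 0 0 0 0.048 0; 9.6 -2.7 0 0 0 0.096 0; 14.4 -4.1 0 0 0 0.145 0; 19.2 -5.4 0 0 0 0.193 0; 24 -6.8 0 0 0 0.241 0; 28.8 -8.2 0 0 0 0.289 0; 33.6 -9.5 0 0 0 0.337 0; 38.4 -10.9 0 0 0 0.385 0; 43.2 -12.3 0 0 0 0.434 0; 43.2 -12.3 0 0 0 0.434 0")

```text
time: 12.58
tool_pos: [0.3947, 0.2417, 0.5056]
ee_rot: [-3.141, -0.0, 1.285]
contact_force: [-0.2, -0.5, -2.3]
finger_gap: 0.0058
finger_force: 35.0
```

send_rows(targets="0 0 4 0 0 0 0; 0 0 8 0 0 0 0; 0 0 11.5 0 0 0 0; 0 0 13.5 0 0 0 0; 0 0 14.3 0 0 0 0; 0 0 14.3 0 0 0 0")

```text
time: 13.32
tool_pos: [0.3979, 0.2382, 0.3629]
ee_rot: [3.141, -0.0, 1.277]
contact_force: [0.4, -0.0, -0.6]
finger_gap: 0.0058
finger_force: 35.0
```

Run:
```python
from h import *
a=crop("side",215,140,125,120,4,0); b=crop("top",130,150,75,120,4,0)
cv2.imwrite("pics/f.png",np.hstack([a,b]))
rows([(*pol(.14,163.2),.364,73.2)],0)
s=arm.get_state();R=Ro.from_euler("xyz",s["ee_rot"]);print(s["ee_rot"])
h=s["tool_pos"]+R.apply([0,0,.211]);print("hole pred",h,"side px",proj("side",h),((proj("side",h)-[215,140])*4),"tip",(proj("side",[*pol(.11,162.7),.152])-[215,140])*4)
for dx in(-.03,.03):
  for dz in(.166,.296): print((proj("side",s["tool_pos"]+R.apply([dx,0,dz]))-[215,140])*4)
```

```text
t 13.425 pose [0.398  0.2385 0.3636] 73.14463944827459 gap 0.0058335432233500885 F [ 0.2237 -0.6254 -1.3708]
0.04 2.02 -0.04 0 0 -0.001 0; |
[ 3.1402 -0.0011  1.2766]
hole pred [0.3984 0.2386 0.1526] side px [313.6129 238.4552] [394.4515 393.8209] tip [312.1104 365.4556]
[422.8569 302.8247]
[400.6156 460.796 ]
[380.5606 370.8114]
[360.7745 529.3803]
```

View pics/f.png

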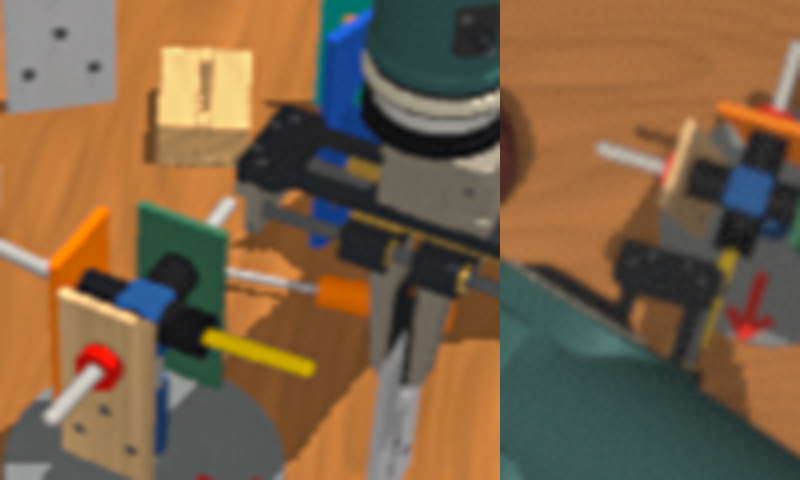

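send_rows(targets="0 1.5 0 0 0 0 0; 0 3 0 0 0 0 0; 0 4.5 0 0 0 0 0; 0 5.5 0.1 0 0 0 0; 0 6.5 0.2 0 0 0 0; 0 7.5 0.3 0 0 0 0")

```text
time: 14.18
tool_pos: [0.47, 0.2164, 0.3595]
ee_rot: [-3.141, 0.0, 1.277]
contact_force: [-0.1, 0.5, -2.0]
finger_gap: 0.0058
finger_force: 35.0
```

Run:
```python
from h import *
a=crop("side",220,170,95,120,5,0); b=crop("top",150,170,60,120,5,0)
cv2.imwrite("pics/g.png",np.hstack([a,b]))
rows([(*pol(.046,163),.358,73)],0,1.5)
```

```text
t 14.275 pose [0.4704 0.216  0.3594] 73.07964312158312 gap 0.005702607202749287 F [ 0.2538  0.1978 -1.7421]
0.04 1.28 0.05 0 0 0.000 0; 0.08 2.56 0.09 0 0 0.001 0; 0.13 3.84 0.14 0 0 0.001 0; |
```

View pics/g.png

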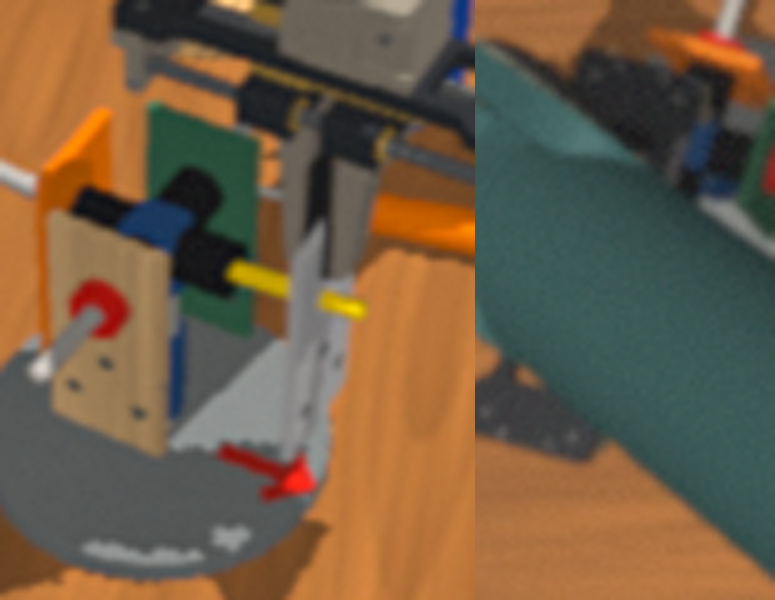

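The branch passes through the hole, its tip emerging outside the plate at (350,308), with no contact force.

send_rows(targets="0.1 1 0.1 0 0 0 0; 0.1 2 0.15 0 0 0 0; 0.1 3 0.2 0 0 0 0; 0.1 3.6 0.2 0 0 0 0; 0.1 3.8 0.2 0 0 0 0; 0.1 3.8 0.2 0 0 0 0")

```text
time: 15.02
tool_pos: [0.506, 0.2065, 0.3576]
ee_rot: [-3.141, 0.0, 1.277]
contact_force: [0.4, -0.7, -1.6]
finger_gap: 0.0057
finger_force: 35.0
```

send_rows(targets="0 0.15 0 0 0 0 0; 0 0.3 0 0 0 0 0; 0 0.3 0 0 0 0 0")

```text
time: 15.4
tool_pos: [0.509, 0.2056, 0.3577]
ee_rot: [3.142, 0.0, 1.277]
contact_force: [-0.6, 0.8, -0.1]
finger_gap: 0.0057
finger_force: 35.0
```

send_rows(targets="0 0.1 0 0 0 0 0; 0 0.2 0.0 0 0 0 0; 0 0.2 0 0 0 0 0")

```text
time: 15.78
tool_pos: [0.5099, 0.2056, 0.3576]
ee_rot: [-3.139, 0.001, 1.277]
contact_force: [-4.9, 1.7, 2.2]
finger_gap: 0.0055
finger_force: 35.0
```

send_rows(targets="0 -0.1 0.15 0 0 0 0; 0 -0.1 0.3 0 0 0 0; 0 -0.1 0.4 0 0 0 0; 0 -0.1 0.4 0 0 0 0")

```text
time: 16.27
tool_pos: [0.5095, 0.2056, 0.3534]
ee_rot: [-3.14, -0.0, 1.277]
contact_force: [-5.7, 1.5, 0.6]
finger_gap: 0.0058
finger_force: 35.0
```

send_rows(targets="0 0 0.1 0 0 0 0; 0 0 0.1 0 0 0 0; 0 0 0.1 0 0 0 0.1; 0 0 0.1 0 0 0 0.2; 0 0 0.1 0 0 0 0.2; 0 0 0 0 0 0 0.2")

```text
time: 17.02
tool_pos: [0.5102, 0.2051, 0.3537]
ee_rot: [3.141, 0.0, 1.276]
contact_force: [0.4, 0.9, -0.2]
finger_gap: 0.0185
finger_force: 0.0
```

send_rows(targets="0 0 -0.5 0 0 0 0.2; 0 0 -2 0 0 0 0.2; 0 0 -5 0 0 0 0.2; 0 0 -9 0 0 0 0.2; 0 0 -13 0 0 0 0.2; 5 -5 -13 0 0 0 0.2; 10 -9 -13 0 0 0 0.2")

```text
time: 17.9
tool_pos: [0.4562, 0.3186, 0.4855]
ee_rot: [3.139, -0.001, 1.274]
contact_force: [0.9, 0.3, 0.7]
finger_gap: 0.018
finger_force: 0.0
```

Run:
```python
from h import *
print(arm.get_state()["tool_pos"])
a=crop("side",195,165,100,120,5,0); b=crop("top",150,150,60,120,5,0)
cv2.imwrite("pics/i.png",np.hstack([a,b]))
```

```text
[0.4562 0.3186 0.4855]
```

View pics/i.png

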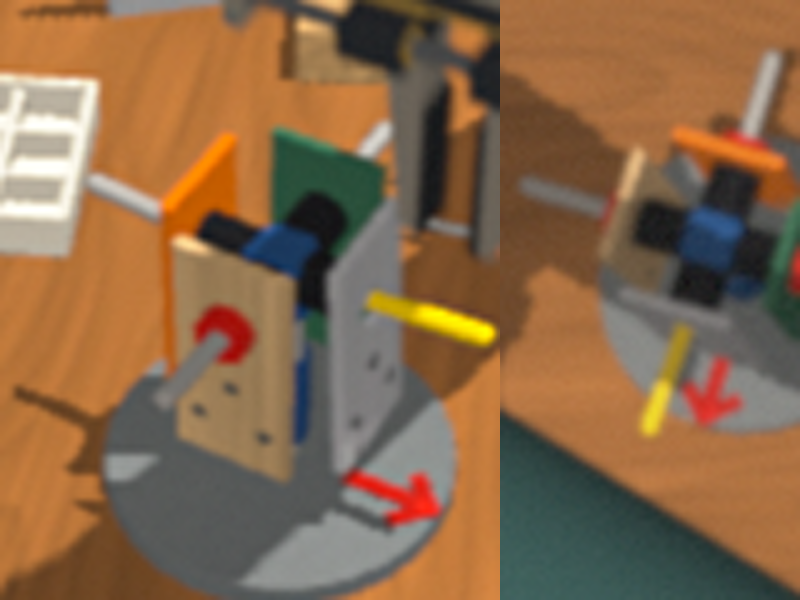

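The plate hangs on the yellow branch, near top corner (333,268) and bottom corner (342,474) in the side view; the branch tip hasn't moved. I check how far in it is before handing in.

Run:
```python
from h import *
u=np.array([np.cos(np.radians(162.8)),np.sin(np.radians(162.8))]);t=np.array([-u[1],u[0]])
for r in(.048,.053,.058):
  for s in(-.03,.03):
    for z in(.186,.056):
      p=AX+r*u+s*t;print(r,s,z,(proj("side",[*p,z])-[195,165])*5, (proj("top",[*p,z])-[150,150])*5+[500,0])
```

```text
0.048 -0.03 0.186 [340.378  271.7456] [617.3318 298.0482]
0.048 -0.03 0.056 [334.6571 466.6699] [662.3825 333.4849]
0.048 0.03 0.186 [400.4047 193.0353] [726.9489 329.4103]
0.048 0.03 0.056 [390.5661 386.9356] [761.4804 361.9123]
0.053 -0.03 0.186 [350.3338 275.5208] [614.3457 307.1866]
0.053 -0.03 0.056 [343.8618 470.4725] [659.7174 341.7607]
0.053 0.03 0.186 [410.0912 196.5411] [724.0362 338.6065]
0.053 0.03 0.056 [399.5403 390.4857] [758.8753 370.2354]
0.058 -0.03 0.186 [360.3237 279.309 ] [611.355 316.339]
0.058 -0.03 0.056 [353.0957 474.2872] [657.0487 350.048 ]
0.058 0.03 0.186 [419.8097 200.0585] [721.1189 347.8169]
0.058 0.03 0.056 [408.5421 394.0467] [756.2666 378.5701]
```

```bash
python3 -c "
from cell import arm
print(arm.sign_off())"
```

```text
the job is handed in; nothing more can be done
None
```

The rack is turned so the yellow branch points along the red arrow (within about 1–2° by the camera), the template hangs on it against the black collar and is released, the bystanders were not touched, and the job was handed in at about 18 s.

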